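# Find the full carton of arcade buttons by weight

### The job

One of the three identical taped cartons is still full of arcade push buttons and much heavier than the other two. Lift each carton clear of the table in turn, from the robot's left to its right, to feel which is heavy; only after all three have been lifted, gently set the heavy one upright and flat in the blue tray, and leave the two light ones standing upright where they were.

Things in the scene. Friction and masses are not known exactly. Their poses are not given: they have to be found in the camera images.
- box_left_center (a point): closed brown carton with a strip of yellow tape along the middle of its top, 90 (x, long side) x 60 (y, short side) x 55 mm high, one of three alike; this point is its centre, 27.5 mm above its underside, z up. Two of the three weigh under 0.12 kg, the third 0.38 to 0.55 kg; which one differs from run to run and cannot be seen. This is the one furthest to the robot's left (+y).
- box_mid_center (a point): closed brown carton with a strip of yellow tape along the middle of its top, 90 (x, long side) x 60 (y, short side) x 55 mm high, one of three alike; this point is its centre, 27.5 mm above its underside, z up. Two of the three weigh under 0.12 kg, the third 0.38 to 0.55 kg; which one differs from run to run and cannot be seen. This is the middle one of the row.
- box_right_center (a point): closed brown carton with a strip of yellow tape along the middle of its top, 90 (x, long side) x 60 (y, short side) x 55 mm high, one of three alike; this point is its centre, 27.5 mm above its underside, z up. Two of the three weigh under 0.12 kg, the third 0.38 to 0.55 kg; which one differs from run to run and cannot be seen. This is the one furthest to the robot's right (-y).
- tray_floor (a point): open blue plastic tray fixed to the table, 200 (x) x 170 (y) mm outside, 30 mm high, walls 5 mm thick; this point is the centre of its inner floor, 5 mm above the table, z up. It stands to the left or to the right of the cartons.
There are look-alikes about, which are no part of the job. Leave any orange or turquoise look-alike of the part that bears box_left_center alone.

How it is judged (in metres and radians):
On the way, in this order (a step that is already met when the one before it is completed fails the run):
1. the left carton is lifted upright clear of the table (height (world z) of box_left_center above 0.045 m and angle between box_left_center's own z axis and vertical below 0.4 rad), for 0.2 s.
2. the middle carton is lifted upright clear of the table (height (world z) of box_mid_center above 0.045 m and angle between box_mid_center's own z axis and vertical below 0.4 rad), for 0.2 s.
3. the right carton is lifted upright clear of the table (height (world z) of box_right_center above 0.045 m and angle between box_right_center's own z axis and vertical below 0.4 rad), for 0.2 s.
4. the heavy carton stands in the tray (((horizontal distance between box_left_center and tray_floor below 0.09 m and angle between box_left_center's own z axis and vertical below 0.12 rad and z of box_left_center in the frame of tray_floor between 0.018 and 0.04 m and contact force between box_left and tray above 2.5 N) or (horizontal distance between box_mid_center and tray_floor below 0.09 m and angle between box_mid_center's own z axis and vertical below 0.12 rad and z of box_mid_center in the frame of tray_floor between 0.018 and 0.04 m and contact force between box_mid and tray above 2.5 N) or (horizontal distance between box_right_center and tray_floor below 0.09 m and angle between box_right_center's own z axis and vertical below 0.12 rad and z of box_right_center in the frame of tray_floor between 0.018 and 0.04 m and contact force between box_right and tray above 2.5 N))), for 0.2 s.
At the end, for the whole second after the job is handed in: The heavy carton stands upright (within 7 degrees) and flat on the floor of the tray, bearing on it with its full weight (over 2.5 N); each light carton stands upright within 30 mm of where it stood at the start; all three are released and at rest (((horizontal distance between box_left_center and tray_floor below 0.09 m and angle between each of box_left_center, box_mid_center, box_right_center's own z axis and vertical below 0.12 rad and z of box_left_center in the frame of tray_floor between 0.018 and 0.04 m and contact force between box_left and tray above 2.5 N and distance of each of box_mid_center, box_right_center from where it was at the start of the episode below 0.03 m and linear speed of each of box_left, box_mid, box_right below 0.03 m/s) or (horizontal distance between box_mid_center and tray_floor below 0.09 m and angle between each of box_mid_center, box_left_center, box_right_center's own z axis and vertical below 0.12 rad and z of box_mid_center in the frame of tray_floor between 0.018 and 0.04 m and contact force between box_mid and tray above 2.5 N and distance of each of box_left_center, box_right_center from where it was at the start of the episode below 0.03 m and linear speed of each of box_left, box_mid, box_right below 0.03 m/s) or (horizontal distance between box_right_center and tray_floor below 0.09 m and angle between each of box_right_center, box_left_center, box_mid_center's own z axis and vertical below 0.12 rad and z of box_right_center in the frame of tray_floor between 0.018 and 0.04 m and contact force between box_right and tray above 2.5 N and distance of each of box_left_center, box_mid_center from where it was at the start of the episode below 0.03 m and linear speed of each of box_left, box_mid, box_right below 0.03 m/s))); the robot touches nothing.
It fails at once if a carton is dropped or slammed into the tray (it comes down at over 0.8 m/s, as when dropped from over 30 mm) ((horizontal distance between box_left_center and tray_floor below 0.09 m and z of box_left_center in the frame of tray_floor below 0.06 m and linear speed of box_left above 0.8 m/s) or (horizontal distance between box_mid_center and tray_floor below 0.09 m and z of box_mid_center in the frame of tray_floor below 0.06 m and linear speed of box_mid above 0.8 m/s) or (horizontal distance between box_right_center and tray_floor below 0.09 m and z of box_right_center in the frame of tray_floor below 0.06 m and linear speed of box_right above 0.8 m/s)).
It also fails if it takes over 67 s, if anything falls off the work surface, if the arm or the gripper's body presses on something with over 40 N, if the wrist force passes 120 N, or if a joint passes its speed limit or range.

### The arm

A 7-joint arm with a two-finger parallel gripper is mounted at the origin on the work surface. World frame = base frame: x ahead of the robot, y to its left, z up, the work surface at z = 0. Lengths are in mm, angles in rad, forces in N, time in s.
With the tool pointing down it reaches from about 400 to 875 mm from the base axis. Payload 19.3 kg.
Tool frame: the origin (TCP) lies at the very end of the fingers, on their centre line; the grasp point (between the pads) lies 19 mm behind it (grip_point_offset is the z of the grasp point in the tool frame, in mm); z points along the fingers, x is the direction in which the jaws open and shut, and the axes are right-handed (so a half turn about z gives the same grasp; the last joint's range is limited). The gripper opens to 85 mm and grips with 20 to 120 N. Pads are 22 mm wide; open, the fingers measure 114 mm over their backs; the gripper's body (76 mm by 85 mm) begins 54 mm behind the grasp point. The pads swing forward as they close: fully open they stand 13 mm farther back than shut.
Start: joints at [1.186, 0.521, -0.036, 1.599, 0.021, 1.021, -0.113], TCP at [193.488, -594.287, 231.291] pointing down, gripper open.
Joint ranges: [-2.91, 2.91], [-0.3, 2.13], [-1.5, 1.42], [0.17, 2.43], [-1.26, 4.41], [0.16, 1.93], [-2.52, 2.52]. Speed limits (rad/s): [1.89, 1.89, 2.39, 2.39, 3.01, 3.01, 3.01].

### API

Orientations are given as a 3x3 rotation matrix whose columns are the frame's x, y, z axes.
In Python, from workcell import movep, movel, goto_joints, open_gripper, clamp, wait, inverse_kinematics, read_state, camera, PlanningError, finish_job, grip_point_offset gives the robot as it stands. Calls block until the motion is done:
- movep(position, orientation): joint-space move of the TCP to a pose.
- movel(position, frame=None, max_speed=150, guard=None): straight line of the TCP; frame=None keeps the orientation; max_speed is the mean speed in mm/s. With guard (N) it stops when the force on the tool has changed by that much, and returns True; else False.
- goto_joints(angles): joint-space move.
- open_gripper() and clamp(): open the fingers fully, or close them until they stop; the grip force is fixed at half the most.
- wait(seconds).
- inverse_kinematics(position, orientation): joint angles nearest the present ones, or None.
- read_state(): the state.
- camera(name): name is "scene" or "top"; returns a dict with "image" (480x640x3 uint8, blue, green, red), "range_z" (480x640 float32, mm along the optical axis (not along the pixel's ray), 0 where there is no reading), "fx", "fy", "cx", "cy" (pixels), "cam_to_world" (4x4, takes a point from camera to world coordinates). Camera axes: x right, y up, looking along -z (the intrinsics and any distortion apply to the point x, -y, -z); pixel columns grow to the right and rows downward; lengths in mm; the calibration is good to about 2 mm. A picture is of the moment at which its call begins.
A pose or a line that the arm cannot do raises PlanningError and nothing moves.
- finish_job(): hands the job in, once; it reports no verdict.
The state is a dict: "time": time; "qpos": joint angles; "qvel": joint speeds; "joint_efforts": joint torques, N m; "eef_pos": TCP position; "tool_rot": TCP orientation; "ft_force": force on the tool from outside, world axes, zero at the start; "torque": the same for the moment, N m; "finger_gap": finger opening in mm.
Only numpy, scipy, OpenCV 4.12 (cv2) and the standard library are available. Lean on these libraries where they do the work, as an engineer would, in place of code of your own. Each camera call takes 0.05 s, during which the arm holds its last target. There are 200 camera calls.

## Working session

There is one attempt and no reset: what is moved stays moved. The work goes in short steps, each a Python script; the robot and the scene stay as the last script left them, time stands still between calls to the robot, and variables do not carry over. Pictures are saved under pics/ and viewed, about 8 in all and at most 12, crops included, and the job is handed in when it is done.

```bash
mkdir -p pics
python3 - <<'E'
from workcell import *
import cv2,numpy as np
for n in("top","scene"):
    c=camera(n);cv2.imwrite(f"pics/{n}0.png",c["image"]);np.savez(f"{n}0.npz",**c)
    print(n,c["fx"],c["fy"],c["cx"],c["cy"],c.keys());print(np.round(c["cam_to_world"],3))
s=read_state();print({k:np.round(v,3) for k,v in s.items()},grip_point_offset)
E
```

```text
top 465.72441272208476 465.72441272208476 320.5097852501745 237.45732694466213 dict_keys(['image', 'range_z', 'fx', 'fy', 'cx', 'cy', 'cam_to_world'])
[[-2.800000e-02  9.980000e-01 -5.800000e-02  4.292120e+02]
 [-1.000000e+00 -2.800000e-02  2.000000e-03  5.295000e+00]
 [ 0.000000e+00  5.800000e-02  9.980000e-01  1.109273e+03]
 [ 0.000000e+00  0.000000e+00  0.000000e+00  1.000000e+00]]
scene 501.8232099562402 501.8232099562402 320.89694144955246 238.57462153054257 dict_keys(['image', 'range_z', 'fx', 'fy', 'cx', 'cy', 'cam_to_world'])
[[ 8.03000e-01 -4.09000e-01  4.34000e-01  9.41183e+02]
 [ 5.96000e-01  5.59000e-01 -5.76000e-01 -6.03729e+02]
 [-7.00000e-03  7.21000e-01  6.93000e-01  7.93325e+02]
 [ 0.00000e+00  0.00000e+00  0.00000e+00  1.00000e+00]]
{'time': np.float64(0.1), 'qpos': array([ 1.186,  0.522, -0.036,  1.6  ,  0.021,  1.021, -0.113]), 'qvel': array([ 0.   , -0.001,  0.   , -0.002,  0.002,  0.   ,  0.001]), 'joint_efforts': array([ 2.0000e-03, -9.2850e+01,  1.9830e+00, -3.7054e+01,  1.8000e-02,
        5.0000e-03,  0.0000e+00]), 'eef_pos': array([ 193.396, -594.033,  230.803]), 'tool_rot': array([[ 0.31 , -0.951, -0.   ],
       [-0.951, -0.31 ,  0.001],
       [-0.001,  0.   , -1.   ]]), 'ft_force': array([-0.634, -0.719,  0.274]), 'torque': array([-0.016, -0.051, -0.048]), 'finger_gap': np.float64(85.465)} -18.700000000000003
```

View pics/top0.png

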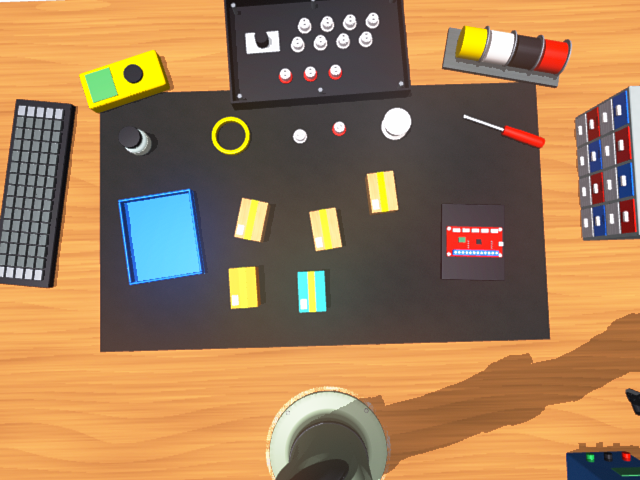

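View pics/scene0.png

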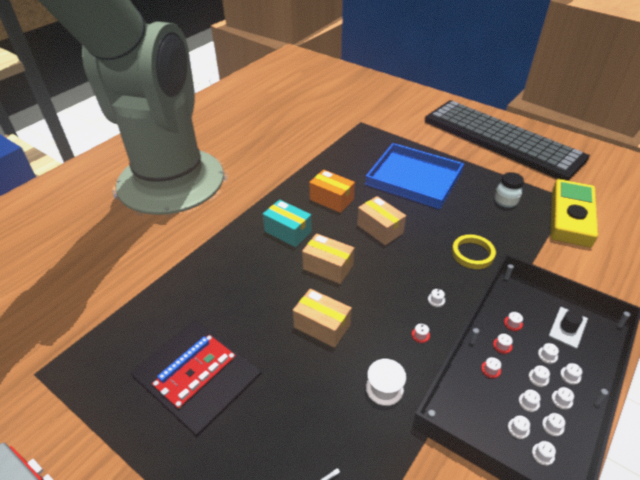

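Brown cartons are at about top (252,220), (326,229) and (382,192). The look-alikes are at (243,287), which the scene view shows as orange, and (312,292), turquoise. The tray is at (161,237). I'll measure these and confirm in a crop.

```bash
cat > vis.py <<'E'
import cv2,numpy as np
def world(c):
    v,u=np.mgrid[:480,:640]; z=c["range_z"]
    T=c["cam_to_world"]
    P=np.stack([(u-c["cx"])/c["fx"]*z,-(v-c["cy"])/c["fy"]*z,-z],-1)
    return P@T[:3,:3].T+T[:3,3]
def ray(c,uv,h):
    uv=np.asarray(uv,float).reshape(-1,2);T=c["cam_to_world"]
    d=np.c_[(uv[:,0]-c["cx"])/c["fx"],-(uv[:,1]-c["cy"])/c["fy"],-np.ones(len(uv))]@T[:3,:3].T
    return T[:3,3]+d*((h-T[2,3])/d[:,2])[:,None]
def tops(c,lo=46,hi=66):
    W=world(c);m=((W[...,2]>lo)&(W[...,2]<hi)&(c["range_z"]>0)).astype(np.uint8)*255
    m=cv2.morphologyEx(m,cv2.MORPH_OPEN,np.ones((3,3)))
    out=[]
    for k in cv2.findContours(m,cv2.RETR_EXTERNAL,cv2.CHAIN_APPROX_NONE)[0]:
        if cv2.contourArea(k)<400: continue
        (x,y),(a,b),t=cv2.minAreaRect(ray(c,k,55)[:,:2].astype(np.float32))
        if b>a: t+=90
        mk=cv2.drawContours(np.zeros((480,640),np.uint8),[k],-1,255,-1)
        hh=np.median(W[...,2][mk>0]);M=cv2.moments(k)
        out.append(dict(px=(M["m10"]/M["m00"],M["m01"]/M["m00"]),x=x,y=y,L=max(a,b),S=min(a,b),yaw=(t+90)%180-90,h=hh,bgr=cv2.mean(c["image"],mk)[:3]))
    return out
E
python3 - <<'E'
from vis import *
for n in("top","scene"):
    c=dict(np.load(n+"0.npz"));print(n)
    for o in tops(c): print({k:np.round(v,1) for k,v in o.items()})
    hsv=cv2.cvtColor(c["image"],cv2.COLOR_BGR2HSV);m=cv2.inRange(hsv,(100,120,80),(125,255,255))
    for k in cv2.findContours(m,cv2.RETR_EXTERNAL,cv2.CHAIN_APPROX_NONE)[0]:
        if cv2.contourArea(k)>2500: print("tray",cv2.boundingRect(k),cv2.minAreaRect(ray(c,k,30)[:,:2].astype(np.float32)))
    im=c["image"][170:330,100:420] if n=="top" else c["image"][130:370,220:520]
    cv2.imwrite(f"pics/{n}crop.png",cv2.resize(im,None,fx=2.4,fy=2.4,interpolation=cv2.INTER_CUBIC))
E
```

```text
top
{'px': array([311.3, 291.3]), 'x': np.float64(370.0), 'y': np.float64(27.6), 'L': np.float64(89.9), 'S': np.float64(59.8), 'yaw': np.float64(1.3), 'h': np.float64(54.8), 'bgr': array([213.9, 253.4, 152. ])}
{'px': array([242.9, 287.3]), 'x': np.float64(383.4), 'y': np.float64(181.5), 'L': np.float64(90.1), 'S': np.float64(60.9), 'yaw': np.float64(2.9), 'h': np.float64(54.6), 'bgr': array([101.4, 244.9, 252.6])}
{'px': array([325.1, 228.9]), 'x': np.float64(510.2), 'y': np.float64(-7.5), 'L': np.float64(90.6), 'S': np.float64(59.8), 'yaw': np.float64(7.9), 'h': np.float64(54.7), 'bgr': array([142.1, 240.5, 253.3])}
{'px': array([251. , 219.3]), 'x': np.float64(536.1), 'y': np.float64(160.6), 'L': np.float64(90.7), 'S': np.float64(60.8), 'yaw': np.float64(-12.5), 'h': np.float64(54.6), 'bgr': array([145.2, 238.9, 252.5])}
{'px': array([382. , 191.6]), 'x': np.float64(591.7), 'y': np.float64(-139.5), 'L': np.float64(91.4), 'S': np.float64(60.7), 'yaw': np.float64(5.5), 'h': np.float64(54.7), 'bgr': array([130.3, 238.3, 252.3])}
tray (118, 188, 87, 97) ((505.9263000488281, 374.151214
[... 1501 characters left out ...]
gr': array([ 67.6, 166.3, 219.6])}
{'px': array([585.4,  77.9]), 'x': np.float64(708.5), 'y': np.float64(1091.9), 'L': np.float64(345.1), 'S': np.float64(49.8), 'yaw': np.float64(-4.4), 'h': np.float64(55.8), 'bgr': array([ 58.4,  78.7, 102.7])}
{'px': array([454.5,  21.6]), 'x': np.float64(124.0), 'y': np.float64(1278.4), 'L': np.float64(753.4), 'S': np.float64(60.6), 'yaw': np.float64(-0.1), 'h': np.float64(56.0), 'bgr': array([85.8, 53.2, 32.5])}
tray (365, 143, 99, 66) ((510.08013916015625, 363.1767578125), (209.81109619140625, 209.12960815429688), 7.548449516296387)
tray (343, 0, 206, 109) ((271.26202392578125, 1164.4951171875), (881.6124877929688, 927.4097290039062), 34.79636764526367)
```

View pics/topcrop.png

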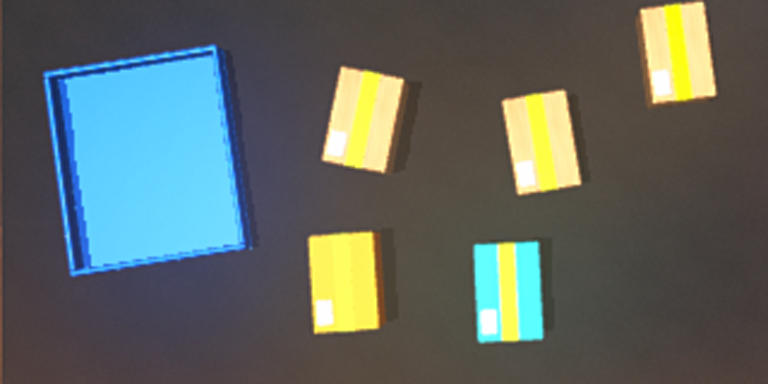

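The three tan cartons fit: each measures about 90x60 mm with its top at 55 mm, and both views agree to about 4 mm. The orange-yellow one (lower left) and the turquoise one are the look-alikes. I'll start with the left carton.

```bash
cat > rob.py <<'E'
from workcell import *
import numpy as np
B=dict(left=(536.5,159.5,-12.5),mid=(510.5,-8.5,7.9),right=(592,-140.5,5.5),tray=(506,372,7.4))
ZG=12; HI=130
def R(yaw):
    q=np.array(read_state()["qpos"]);t=np.radians(yaw);s,c=np.sin(t),np.cos(t)
    return [np.array([[k*s,-k*c,0],[-k*c,-k*s,0],[0,0,-1]]) for k in (1,-1)]
def rot(x,y,z,yaw):
    q=np.array(read_state()["qpos"]);best=None
    for r in R(yaw):
        j=inverse_kinematics([x,y,z],r); j2=inverse_kinematics([x,y,ZG],r)
        if j is None or j2 is None: continue
        d=np.abs(np.array(j)-q).max()
        if best is None or d<best[0]: best=(d,r)
    return best[1]
def st(tag):
    s=read_state();print(tag,round(float(s["time"]),2),np.round(s["eef_pos"],1),"F",np.round(s["ft_force"],2),"gap",round(float(s["finger_gap"]),1));return s
def pick(n):
    x,y,w=B[n];r=rot(x,y,HI,w);movep([x,y,HI],r);st("above")
    print("hit",movel([x,y,ZG],r,guard=15));a=st("down")
    clamp();st("clamped")
    movel([x,y,ZG+45],r,max_speed=80);wait(.5);b=st("LIFTED "+n);return r
def back(n,r):
    x,y,w=B[n];print("hit",movel([x,y,ZG+1],r,max_speed=60,guard=12));st("lowered")
    open_gripper();movel([x,y,HI],r,max_speed=150);st("released")
E
python3 - <<'E'
from rob import *
for n in B: rot(*B[n][:2],HI,B[n][2])
r=pick("left")
E
```

```text
above 3.03 [536.8 158.7 130. ] F [-1.04 -1.17 -1.1 ] gap 85.4
hit False
down 3.97 [536.9 159.7  12.8] F [ 0.64 -0.5   0.84] gap 85.6
clamped 4.33 [537.  159.5  13. ] F [-0.81 -1.15 10.39] gap 59.8
LIFTED left 5.53 [536.4 159.5  56.9] F [ 0.91  0.23 -0.63] gap 59.6
```

The left carton reads about -0.6 N, so it's light. Putting it back and lifting the middle one.

Run:
```python
from rob import *
import cv2
from vis import *
for _ in range(4): st("L");wait(.1)
r=np.array(read_state()["tool_rot"])
back("left",r); pick("mid")
for _ in range(4): st("M");wait(.1)
c=camera("scene");cv2.imwrite("pics/mid.png",c["image"])
```

```text
L 5.53 [536.4 159.5  56.9] F [ 0.91  0.23 -0.63] gap 59.6
L 5.63 [536.5 159.5  57. ] F [ 0.91  0.46 -0.7 ] gap 58.9
L 5.73 [536.5 159.5  57. ] F [ 0.28  0.06 -0.45] gap 59.4
L 5.83 [536.5 159.5  57. ] F [ 0.2   0.7  -0.96] gap 59.2
hit True
lowered 6.65 [535.8 159.3  12.9] F [-3.08 -1.72 11.71] gap 59.4
released 7.97 [536.1 159.3 129.3] F [ 0.31  1.11 -0.62] gap 85.1
above 8.68 [510.4  -8.4 129.6] F [-0.22  0.23  0.5 ] gap 85.4
hit False
down 9.62 [510.9  -8.1  12.6] F [-0.52 -0.11 -0.31] gap 85.2
clamped 9.97 [510.9  -8.6  12.9] F [-2.53 -0.95 11.1 ] gap 59.7
LIFTED mid 11.18 [510.4  -8.5  56.9] F [-0.51 -0.44 -1.31] gap 59.5
M 11.18 [510.4  -8.5  56.9] F [-0.51 -0.44 -1.31] gap 59.5
M 11.28 [510.5  -8.5  57. ] F [ 0.36  0.39 -0.64] gap 59.7
M 11.38 [510.5  -8.5  57. ] F [-0.8  -1.11 -0.84] gap 59.6
M 11.48 [510.5  -8.5  57. ] F [-0.07 -0.71 -0.73] gap 59.4
```

View pics/mid.png

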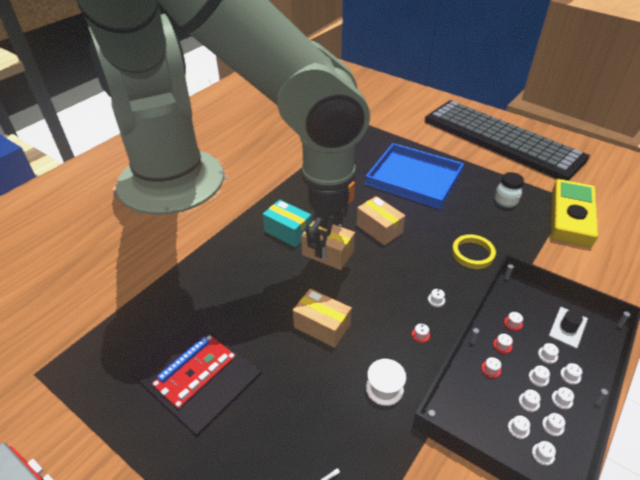

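The middle carton is held at (330,243) and reads about -0.8 N, so it's light too. The left one stands upright back at (381,219). Next is the right one, which should read -4 N or more.

Run:
```python
from rob import *
r=np.array(read_state()["tool_rot"])
back("mid",r); pick("right")
for _ in range(4): st("R");wait(.1)
```

```text
hit True
lowered 12.35 [509.9  -8.4  12.9] F [-1.24  0.13 11.62] gap 59.5
released 13.67 [510.1  -8.7 129.2] F [-0.46 -0.11 -0.42] gap 85.4
above 14.33 [ 591.7 -140.5  129. ] F [0.54 0.55 0.09] gap 85.2
hit False
down 15.27 [ 592.5 -140.4   12.8] F [0.49 0.76 0.35] gap 85.2
clamped 15.62 [ 592.4 -140.7   13. ] F [-1.56 -0.23  8.47] gap 59.4
LIFTED right 16.83 [ 592.  -140.5   56.9] F [ 0.49 -0.31 -5.18] gap 59.4
R 16.83 [ 592.  -140.5   56.9] F [ 0.49 -0.31 -5.18] gap 59.4
R 16.93 [ 592.  -140.5   56.9] F [-0.28 -0.08 -3.93] gap 59.4
R 17.03 [ 592.  -140.5   57. ] F [-0.62  0.65 -3.73] gap 59.5
R 17.13 [ 592.  -140.5   57. ] F [-0.41 -0.06 -5.49] gap 59.5
```

Right reads about -4.6 N, so it's the heavy one. Taking it to the tray.

Run:
```python
from rob import *
from vis import *
r=np.array(read_state()["tool_rot"])
movel([592,-140.5,160],r,max_speed=120)
x,y,w=506,376,7.4
r=rot(x,y,160,w); movel([x,y,160],r,max_speed=150);st("over tray")
movel([x,y,40],r,max_speed=100)
print("hit",movel([x,y,ZG+5],r,max_speed=30,guard=6));st("lowered")
c=camera("top");cv2.imwrite("pics/tray.png",c["image"][150:340,80:420].repeat(2,0).repeat(2,1))
```

```text
over tray 21.88 [506.1 375.7 160. ] F [-0.06  0.7  -4.81] gap 59.7
hit True
lowered 23.93 [505.7 375.8  18. ] F [-1.2  -2.43  7.77] gap 59.4
```

View pics/tray.png

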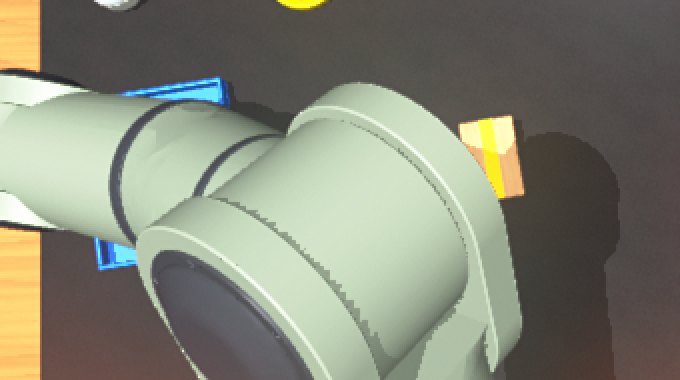

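The arm hides the tray in this view; the mid carton stands at crop (490,157). Contact came at z=18, which is the tray floor (13+5). Releasing, backing off and checking.

Run:
```python
from rob import *
from vis import *
open_gripper();st("open");movel([506,376,200],max_speed=120)
goto_joints([1.186,0.521,-0.036,1.599,0.021,1.021,-0.113]);st("home")
c=camera("top")
for o in tops(c,44,72):print({k:np.round(v,1) for k,v in o.items()})
W=world(c);
cv2.imwrite("pics/end.png",c["image"])
```

```text
open 24.36 [505.3 375.2  17.2] F [-1.04 -0.23 -0.92] gap 85.1
home 29.58 [ 194.1 -594.4  231.6] F [ 0.43 -0.28  0.88] gap 85.6
{'px': array([602.7, 461.6]), 'x': np.float64(-18.9), 'y': np.float64(-609.7), 'L': np.float64(146.1), 'S': np.float64(50.5), 'yaw': np.float64(-76.4), 'h': np.float64(56.2), 'bgr': array([63.7, 51.7, 44.4])}
{'px': array([311.3, 291.2]), 'x': np.float64(370.2), 'y': np.float64(27.7), 'L': np.float64(90.2), 'S': np.float64(59.8), 'yaw': np.float64(1.3), 'h': np.float64(54.6), 'bgr': array([213.5, 253.2, 152. ])}
{'px': array([243. , 287.2]), 'x': np.float64(383.4), 'y': np.float64(181.2), 'L': np.float64(90.0), 'S': np.float64(61.4), 'yaw': np.float64(2.3), 'h': np.float64(54.6), 'bgr': array([100.2, 244.4, 252.3])}
{'px': array([156.3, 235.7]), 'x': np.float64(505.3), 'y': np.float64(375.5), 'L': np.float64(92.1), 'S': np.float64(65.2), 'yaw': np.float64(7.4), 'h': np.float64(59.6), 'bgr': array([148.6, 230.9, 244.3])}
{'px': array([325.3, 229.3]), 'x': np.float64(509.1), 'y': np.float64(-8.0), 'L': np.float64(90.6), 'S': np.float64(59.7), 'yaw': np.float64(7.9), 'h': np.float64(54.7), 'bgr': array([141.7, 240.1, 253.3])}
{'px': array([251.6, 220.1]), 'x': np.float64(534.7), 'y': np.float64(159.1), 'L': np.float64(90.7), 'S': np.float64(61.5), 'yaw': np.float64(-12.3), 'h': np.float64(54.7), 'bgr': array([144., 238., 252.])}
{'px': array([591.6, 182.7]), 'x': np.float64(599.0), 'y': np.float64(-619.3), 'L': np.float64(258.4), 'S': np.float64(17.6), 'yaw': np.float64(-0.1), 'h': np.float64(56.8), 'bgr': array([110.6,  93.3, 109.6])}
{'px': array([536.7,  64.4]), 'x': np.float64(879.0), 'y': np.float64(-507.9), 'L': np.float64(122.8), 'S': np.float64(27.6), 'yaw': np.float64(76.8), 'h': np.float64(60.5), 'bgr': array([ 38.7,  47.3, 126.7])}
```

View pics/end.png

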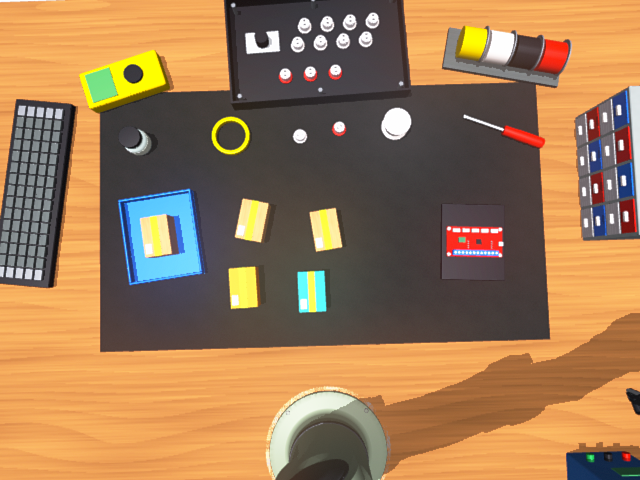

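The heavy carton is flat and centred in the tray at (156,236), with its top at 60 mm (55+5). The light ones, at (252,220) and (325,229), have moved about 2 mm at most.

```bash
python3 -c "
from workcell import *
finish_job()"
```

```text
the job is handed in; nothing more can be done
```

I lifted the left, middle and right cartons in that order. They read about 0.7, 0.9 and 4.6 N, so the right one was the heavy one. I set it gently in the blue tray, put the two light ones back, moved the arm clear and handed the job in at about 30 s of the 67 s.

- **Heavy carton:** it stands flat in the tray, with its top at 59.6 mm against the 60 expected. It is near the tray's centre and lined up with the tray.
- **Light cartons:** the left one is about 2 mm from where it started and the middle one about 1 mm. Both are upright, with their tops at 55 mm.
- **Look-alikes:** the orange and turquoise ones did not move.
- **Failed or disagreeing checks:** no check failed. The two cameras differed by about 4 mm sideways on the cartons and 11 mm on the tray, which still left room for the grips and the placing. The arm hid the tray from the top camera at release, so I went by contact height then and checked by camera afterwards.

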